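Put away the torch nozzles and ear defenders at a welding station

TASK

Put the welding kit back on its holders: drop the two loose gas nozzles, foot first as they stand, one by one into the empty pockets of the sloped stand, the wide nozzle into the wide pocket and the narrow one into the narrow pocket, all the way down. Then hang the ear defenders over the bar of the rail by the crown of the headband, a cup on either side, hanging straight and still. Leave the other things on the bench where they are.

Things in the scene. Friction and masses are not known exactly. Their poses are not given: they have to be found in the camera images.
- nozzle_wide: The wide gas nozzle: plain copper tube-shaped part, 30 mm diameter, 64 mm tall, about 90 g, standing upright on the bench. Origin at the centre of its foot (the end it stands on), z along its axis to the dark open end. Straight sides, so it can be gripped anywhere along its length and at any yaw.
- nozzle_narrow: The narrow gas nozzle: same copper, 20 mm diameter, 64 mm tall, about 50 g, standing upright on the bench. Origin at the centre of its foot, z along its axis to the dark open end.
- pocket_wide: Wide empty square sheet-metal pocket of the sloped stand: inside 36 x 36 mm, 40 mm deep, walls 3 mm. Origin at the centre of its inner floor; z runs along the pocket out of its mouth (40 mm up), leaning 35 degrees from vertical towards the robot side; y is level, along the row. A nozzle let go partly inside slides to the floor by itself; its top then stands 24 mm out of the mouth.
- pocket_narrow: The narrow empty square pocket of the same stand: inside 25 x 25 mm, 40 mm deep, walls 3 mm; origin and axes as for the wide one, same 35 degree lean.
- stand: Fixed stand carrying a row of three sloped pockets 70 mm apart, whose order varies: one wide, one narrow, one already filled with a fixed 25 mm nozzle that stands 20 mm out of its mouth. Origin under the centre of its base plate (85 x 216 x 8 mm); y along the row.
- muffs: Black ear defenders standing on their two cups. Origin on the bench midway between the cups; x from cup to cup, z up. 178 wide (x), 66 deep (y), 152 mm tall, about 220 g. Cups 80 mm high, 104 mm clear between their hard shells. Crown: padded block 60 (x) x 30 (y) x 24 mm, top 152 and underside 128 mm above the origin, grip it across its 30 mm (y); the band slopes down from it to the cups.
- band_under (a point): Centre of the underside of the ear defenders' padded crown, 128 mm above their origin, axes as muffs; this is where the bar should bear.
- bar_top (a point): Middle of the fixed rail's horizontal bar, at the top of the bar, 162 mm above the bench. y runs along the bar, x level across it, z up. The bar is 14 mm thick and 200 mm long between the centres of its two 14 mm posts, which do not rise above the bar.
- spray: Bystander, to be left where it is: white spray can, 56 mm diameter, 125 mm tall.
- coupon: Bystander, to be left where it is: dark steel test plate lying flat, 90 x 35 x 8 mm.
- brush: Bystander, to be left where it is: flat brush with wooden handle, lying.
- hammer: Bystander, to be left where it is: hammer lying flat.
- mug: Bystander, to be left where it is: white mug, 80 mm diameter, 90 mm tall.
- magnet: Bystander, to be left where it is: flat welding magnet, 75 x 55 x 18 mm.
- nut: Bystander, to be left where it is: steel collar ring lying flat, 32 mm diameter, 15 mm high.
Not all that is in view belongs to the job. Leave any green look-alike of the nozzle_wide alone.

How it is judged:
By the outcome, as a careful person would: the job done as asked, in the order asked, and still so for the second after the job is handed in, with the robot touching nothing.
It also fails if it takes over 72 s, if anything falls off the work surface, if the arm or the gripper's body presses on something with over 40 N, if the wrist force passes 120 N, or if a joint passes its speed limit or range.

ROBOT

A 6-joint arm with a two-finger parallel gripper is mounted at the origin on the work surface. World frame = base frame: x ahead of the robot, y to its left, z up, the work surface at z = 0. Lengths are in m, angles in rad, forces in N, time in s.
With the tool pointing down it reaches from about 0.2 to 0.875 m from the base axis. Payload 3.4 kg.
Tool frame: the origin (TCP) lies between the finger pads; the fingertips stand 25 mm ahead of it and the grasp point (between the pads) lies 6 mm ahead of it (r.nose_length is the z of the fingertips in the tool frame, in m); z points along the fingers, y is the line along which they close (so a half turn about z gives the same grasp; the last joint's range is limited). The gripper opens to 94 mm and grips with 3 to 60 N. Pads are 16 mm wide; open, the fingers measure 119 mm over their backs; the gripper's body (75 mm by 177 mm) begins 78 mm behind the grasp point.
Start: joints at [-1.283, 0.276, 1.505, -0, 1.361, -0.121], TCP at [0.229, -0.528, 0.23] pointing down, gripper open.
Joint ranges: [-2.89, 2.89], [-0.75, 2.08], [0.22, 2.7], [-1.18, 4.32], [0.11, 2.71], [-2.7, 2.7]. Speed limits (rad/s): [2.57, 2.57, 3.14, 3.14, 3.14, 3.14].

INTERFACE

Orientations are given as a unit quaternion [w, x, y, z].
In Python, from plant import r, gripper_to, inverse_kinematics, vision, models, telemetry gives the robot as it stands. Calls block until the motion is done:
- r.move_to(position, orientation): joint-space move of the TCP to a pose.
- r.move_l(position, rot=None, vel=0.15, guard=None): straight line of the TCP; rot=None keeps the orientation; vel is the mean speed in m/s. With guard (N) it stops when the force on the tool has changed by that much, and returns True; else False.
- r.movej(angles): joint-space move.
- gripper_to(opening, f_grip=None): finger opening in m; f_grip is the grip in N (None keeps the last); returns when the fingers have stopped.
- r.hold(seconds).
- inverse_kinematics(position, orientation): joint angles nearest the present ones, or None.
- vision.snapshot(name): name is "scene" or "top" or "wrist"; returns the picture (420x560x3 uint8, red, green, blue); there is no depth.
- vision.get_calibration(name): a dict with "fx", "fy", "cx", "cy" (pixels), "position" and "orientation" of the camera in the world. Camera axes: x right, y down, z forward; pixel columns grow to the right and rows downward; lengths in m; the calibration is good to about 2 mm. A picture is of the moment at which its call begins: read the wrist's pose just before it. get_calibration takes no time and is no camera call; for the wrist camera it gives the pose at the moment of the call.
A pose or a line that the arm cannot do raises r.PlanningError and nothing moves.
- r.sign_off(): hands the job in; it is judged then, once.
Trained networks look in the newest picture that a camera, given by its name, has taken for a name from the list of things; names that differ only in an ending like _2 or _b are one class to them, and where a whole thing is asked for, a point or a joint stands for the part that bears it (a point fixed in the world has none). Each returns a list of dicts, best first, with "score" (0 to 1); they miss things now and then, are a little off and sometimes report something else, mostly with a low value. They report only what shows in the picture. A call takes as long as a camera call. They do not tell look-alikes from the thing itself.
- models.boxes_of(thing, camera): "at" ([x, y, z] in m, in world coordinates, good to about 4 mm: the middle of the surface that is visible of it).
- models.regions_of(thing, camera): "pixels" (420x560 bool, what is visible of it).
- models.mark_of(thing, camera): "at" ([x, y, z] in m, in world coordinates, good to about 4 mm: a listed point, or the origin of a listed thing).
Readings, each from a call of its own:
- telemetry.current_t(): time.
- telemetry.current_joints(): joint angles.
- telemetry.current_dq(): joint speeds.
- telemetry.current_joint_efforts(): joint torques, N m.
- telemetry.current_ee_pos(): TCP position.
- telemetry.current_tool_rot(): TCP orientation.
- telemetry.current_wrist_force(): force on the tool from outside, world axes, zero at the start.
- telemetry.current_torque(): the same for the moment, N m.
- telemetry.current_opening(): finger opening in m.
- telemetry.current_finger_force(): force on a finger pad.
Only numpy, scipy, OpenCV 4.12 (cv2) and the standard library are available. Lean on these libraries where they do the work, as an engineer would, in place of code of your own. Each camera call takes 0.05 s, during which the arm holds its last target. There are 200 camera calls.

## Working session

There is one attempt and no reset: what is moved stays moved. The work goes in short steps, each a Python script; the robot and the scene stay as the last script left them, time stands still between calls to the robot, and variables do not carry over. Pictures are saved under pics/ and viewed, at most 10 in all, crops included, and the job is handed in when it is done.

```bash
mkdir -p pics; ls
python3 - <<'E'
from plant import r, vision, models, telemetry
import cv2, numpy as np
for c in ("scene","top"):
    im=vision.snapshot(c); cv2.imwrite(f"pics/{c}0.png",im[:,:,::-1])
    k=vision.get_calibration(c); print(c,{a:np.round(b,3).tolist() for a,b in k.items()})
    for t in ("nozzle_wide","nozzle_narrow","pocket_wide","pocket_narrow","stand","muffs","band_under","bar_top"):
        print(c,t,[(round(d["score"],2),np.round(d["at"],3).tolist()) for d in models.mark_of(t,c)][:4])
print(telemetry.current_t())
E
```

```text
pics
scene {'fx': 533.783, 'fy': 533.783, 'cx': 280.618, 'cy': 214.475, 'position': [1.513, 0.334, 0.765], 'orientation': [-0.283, 0.542, 0.694, -0.381]}
scene nozzle_wide [(0.86, [0.425, 0.14, 0.004]), (0.54, [0.362, 0.099, -0.001])]
scene nozzle_narrow [(0.76, [0.414, 0.286, 0.0]), (0.49, [0.766, -0.205, -0.004]), (0.26, [0.548, -0.302, 0.158])]
scene pocket_wide [(0.78, [0.624, 0.257, 0.04]), (0.68, [0.43, 0.235, 0.0]), (0.24, [0.487, -0.088, -0.001])]
scene pocket_narrow [(0.9, [0.595, 0.321, 0.04])]
scene stand [(0.91, [0.616, 0.247, -0.005])]
scene muffs [(0.55, [0.486, -0.091, -0.001])]
scene band_under [(0.7, [0.489, -0.09, 0.128]), (0.68, [0.538, 0.431, -0.002])]
scene bar_top [(0.94, [0.546, -0.305, 0.16]), (0.18, [0.57, 0.057, -0.001])]
top {'fx': 428.476, 'fy': 428.476, 'cx': 277.157, 'cy': 204.412, 'position': [0.39, 0.063, 1.185], 'orientation': [0.058, -0.697, 0.713, -0.058]}
top nozzle_wide [(0.45, [0.424, 0.14, 0.001]), (0.41, [0.358, 0.1, 0.006])]
top nozzle_narrow [(0.55, [0.413, 0.284, 0.007])]
top pocket_wide [(0.7, [0.629, 0.259, 0.035]), (0.65, [0.487, -0.089, -0.003])]
top pocket_narrow [(0.32, [0.433, 0.23, -0.0]), (0.26, [0.536, 0.429, 0.002])]
top stand [(0.9, [0.619, 0.245, -0.004])]
top muffs [(0.93, [0.49, -0.09, -0.002]), (0.25, [0.767, 0.142, 0.002])]
top band_under [(0.57, [0.483, -0.087, 0.133])]
top bar_top [(0.97, [0.545, -0.302, 0.162])]
0.9
```

View pics/scene0.png

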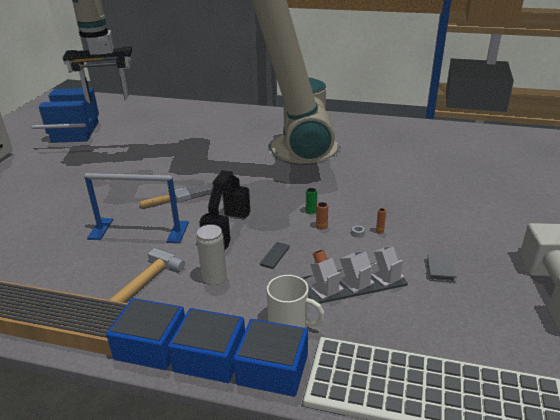

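View pics/top0.png

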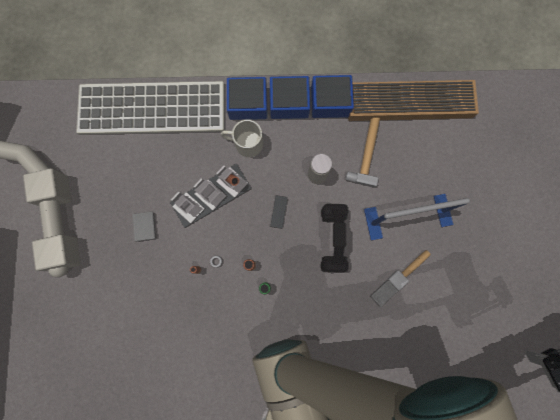

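The copper wide nozzle is at scene (322,215), with the green decoy beside it at (312,200). The narrow nozzle is at (381,220). The stand's filled pocket is the left one at (322,268). The muffs band runs along world x and the bar along y at top (420,210). Next I'll look closer with the wrist camera.

```bash
cat > h.py <<'E'
from plant import r, gripper_to, inverse_kinematics, vision, models, telemetry
import cv2, numpy as np
from scipy.spatial.transform import Rotation as R
def q(M): return np.roll(M.as_quat() if isinstance(M,R) else R.from_matrix(M).as_quat(),1)
def rot(w): return R.from_quat(np.roll(w,-1))
def frame(z,y):   # tool frame: z along fingers, y closing line
    z=np.array(z,float);z/=np.linalg.norm(z); y=np.array(y,float); y-=z*(y@z); y/=np.linalg.norm(y)
    return q(np.column_stack([np.cross(y,z),y,z]))
def best(p,z,y):  # of the two half-turn grasps, the one whose last joint is nearer the middle
    c=[(inverse_kinematics(p,o),o) for o in (frame(z,y),frame(z,-np.array(y)))]
    c=[(abs(j[5]),o,j) for j,o in c if j is not None]
    return min(c,key=lambda t:t[0])[1:] if c else (None,None)
def project(P,k):
    c=rot(k["orientation"]).inv().apply(np.atleast_2d(P)-k["position"])
    return np.c_[k["fx"]*c[:,0]/c[:,2]+k["cx"],k["fy"]*c[:,1]/c[:,2]+k["cy"]]
def ray(uv,k,z):  # pixels to the plane at height z
    uv=np.atleast_2d(uv); d=np.c_[(uv[:,0]-k["cx"])/k["fx"],(uv[:,1]-k["cy"])/k["fy"],np.ones(len(uv))]
    d=rot(k["orientation"]).apply(d); p=np.array(k["position"]); return p+d*((z-p[2])/d[:,2])[:,None]
def snap(n,f=None):
    k=vision.get_calibration(n); im=vision.snapshot(n)
    if f: cv2.imwrite(f"pics/{f}.png",im[:,:,::-1])
    return im,k
def marks(cam,*ts):
    for t in ts: print(cam,t,[(round(d["score"],2),np.round(d["at"],4).tolist()) for d in models.mark_of(t,cam)][:3])
E
python3 - <<'E'
from h import *
k=vision.get_calibration("wrist"); T=rot(telemetry.current_tool_rot()); p=np.array(telemetry.current_ee_pos())
print("cam in tool",T.inv().apply(np.array(k["position"])-p),(T.inv()*rot(k["orientation"])).as_matrix().round(2).tolist(),k["fx"])
row=np.array([-.44,.9,0])
for n,P,z in (("look",[.48,.22,.33],[0,0,-1]),("pw",[.626-.04,.258-.02,.12],[.52,.25,-.82]),("pn",[.595-.04,.321-.02,.12],[.52,.25,-.82]),("nw",[.425,.14,.06],[0,0,-1]),("mu",[.546,-.303,.36],[0,0,-1])):
    print(n,[None if j is None else np.round(j,2).tolist() for j in [inverse_kinematics(P,frame(z,s*(row if n!="mu" else np.array([0,1,0])))) for s in(1,-1)]])
E
```

```text
cam in tool [ 0.07278837 -0.00061388 -0.15505074] [[-0.0, -0.97, -0.25], [1.0, -0.0, 0.0], [-0.0, -0.25, 0.97]] 295.47811357635806
look [[0.3, 0.16, 1.41, -0.0, 1.57, -1.73], [0.3, 0.16, 1.41, -0.0, 1.57, 1.41]]
pw [[0.19, 0.24, 2.08, 0.58, 0.27, -2.35], [0.19, 0.24, 2.08, 0.58, 0.27, 0.79]]
pn [[0.36, 0.24, 2.08, 0.25, 0.22, -1.89], [0.36, 0.24, 2.08, 0.25, 0.22, 1.25]]
nw [[0.16, 0.26, 2.02, -0.0, 0.86, -1.86], [0.16, 0.26, 2.02, -0.0, 0.86, 1.28]]
mu [[-0.62, 0.32, 1.14, -0.0, 1.69, -2.19], [-0.62, 0.32, 1.14, -0.0, 1.69, 0.95]]
```

Run:
```python
from h import *
o,j=best([.47,.2,.22],[0,0,-1],[.44,-.9,0]); print(np.round(j,2))
r.movej(j); im,k=snap("wrist","w1")
marks("wrist","nozzle_wide","nozzle_narrow","pocket_wide","pocket_narrow","stand")
np.savez("w1.npz",im=im,**k); print(telemetry.current_t())
```

```text
[ 0.27  0.19  1.65 -0.    1.3   1.38]
wrist nozzle_wide [(0.95, [0.3599, 0.0985, 0.004]), (0.73, [0.4199, 0.1356, -0.0017]), (0.38, [0.4387, 0.227, 0.0039])]
wrist nozzle_narrow [(0.82, [0.4113, 0.2851, -0.0045])]
wrist pocket_wide [(0.96, [0.6289, 0.2541, 0.0328])]
wrist pocket_narrow [(0.6, [0.5954, 0.3188, 0.0343])]
wrist stand []
3.9083
```

View pics/w1.png

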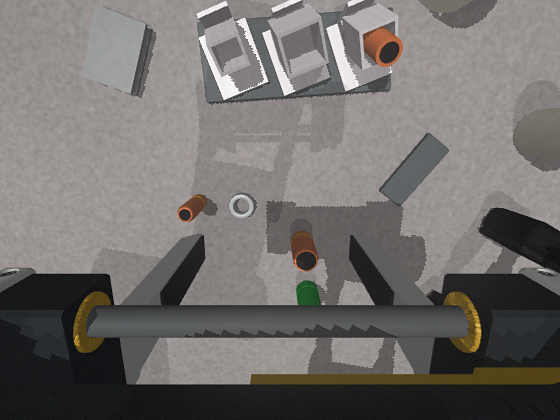

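The filled pocket is on the right at (380,45), the wide pocket is in the middle at (298,40) and the narrow one is on the left at (232,58). The wide nozzle is at (304,250), the green decoy at (308,292), the narrow nozzle at (190,210) and the nut at (242,205). One closer view of the stand will let me fit its corners.

Run:
```python
from h import *
o,j=best([.55,.24,.20],[0,0,-1],[.44,-.9,0]); print(np.round(j,2))
r.movej(j); im,k=snap("wrist")
np.savez("w2.npz",im=im,**k); print(telemetry.current_t())
c=project([[.626,.258,.04],[.595,.321,.04],[.62,.25,0]],k); print(c)
u,v=(c[0]+c[1])/2; x0=int(np.clip(u-100,0,360)); y0=int(np.clip(v-100,0,270)); print(x0,y0)
cr=cv2.resize(im[y0:y0+150,x0:x0+200],None,fx=4,fy=4,interpolation=cv2.INTER_CUBIC)
cv2.imwrite("pics/w2.png",cr[:,:,::-1])
```

```text
[ 0.3   0.33  1.5  -0.    1.31  1.41]
4.4167
[[293.99030609 127.29195901]
 [225.50770479 127.49927949]
 [295.83619001 135.54636819]]
159 27
```

View pics/w2.png

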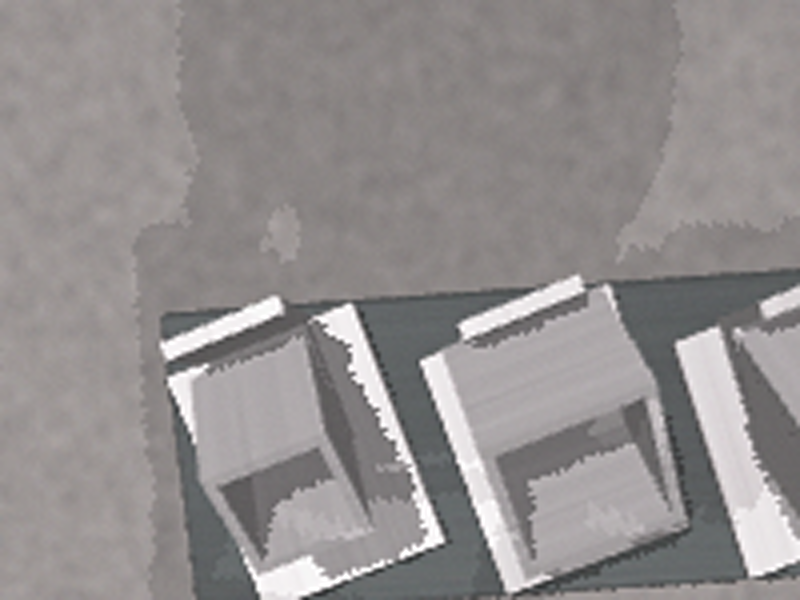

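The pockets are turned about 13° against the base plate. The wide mouth spans roughly (470,455), (650,385), (688,525) and (515,590), and the narrow one has its upper edge from (205,485) to (325,435). I'll estimate the pocket yaw and take a view along the pocket axis.

Run:
```python
from h import *
k=dict(np.load("w2.npz")); f=lambda *c: np.array(c)/4+[159,27]
def yaw(a,b,z): p=ray(f(a,b),k,z); d=p[0]-p[1]; return np.degrees(np.arctan2(-d[0],d[1])).round(1)
print(yaw((160,315),(800,270),.008),yaw((265,600),(445,545),.01),yaw((470,455),(650,385),.08),yaw((515,590),(688,525),.07),yaw((205,485),(325,435),.08))
psi=np.radians(yaw((515,590),(688,525),.07)); xp=np.array([np.cos(psi),np.sin(psi),0]); yp=np.array([-xp[1],xp[0],0])
z=-xp*np.sin(.611)+np.array([0,0,np.cos(.611)])
mid=np.array([.611,.288,.037])+.04*z
tx=np.cross(-yp,-z)  # tool x
for d in (.10,.13):
  p=mid+z*d-tx*.05
  o,j=best(p,-z,-yp); print(d,p.round(3),tx.round(2),None if j is None else np.round(j,2))
  if j is not None and rot(o).apply([1,0,0])@tx>0: 
    r.movej(j); im,k=snap("wrist"); break
np.savez("w3.npz",im=im,**k); print(telemetry.current_t(),project([mid],k))
cv2.imwrite("pics/w3.png",cv2.resize(im[0:300],(800,429),interpolation=cv2.INTER_CUBIC)[:,:,::-1])
marks("wrist","pocket_wide","pocket_narrow")
```

```text
29.8 42.9 46.8 46.8 47.8
0.1 [0.528 0.2   0.123] [0.56 0.6  0.57] [-0.06  0.19  2.14  0.91  0.59 -0.02]
5.7583 [[276.75237963 160.36713935]]
wrist pocket_wide [(0.76, [0.6324, 0.2558, 0.0328]), (0.44, [0.4105, 0.2847, -0.0034])]
wrist pocket_narrow [(0.87, [0.5967, 0.3188, 0.038]), (0.65, [0.4353, 0.2268, 0.0038])]
```

View pics/w3.png

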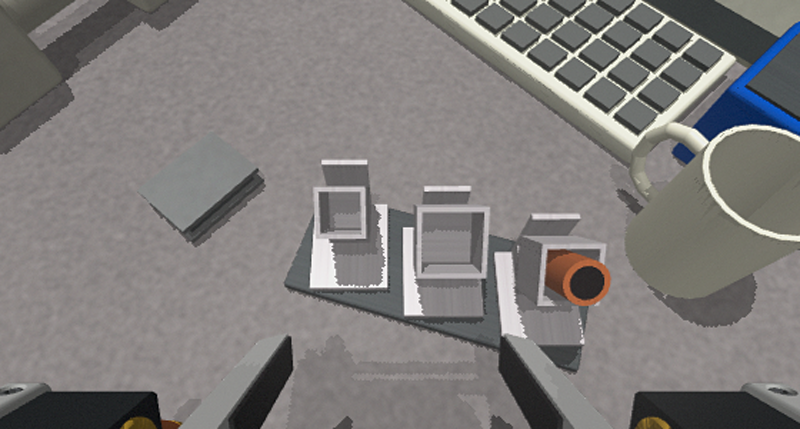

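The view is nearly face-on. The narrow mouth's outer corners run (313,188) to (369,238) and the wide mouth's run (415,206) to (488,278). I'll fit both pockets.

Run:
```python
from h import *
from scipy.optimize import least_squares
k2=dict(np.load("w2.npz")); k3=dict(np.load("w3.npz"))
f3=lambda c: np.array(c)/(800/560); f2=lambda c: np.array(c)/4+[159,27]
# corner signs (sx,sy): image up=+x, image left=+y
UL,UR,LR,LL=(1,1),(1,-1),(-1,-1),(-1,1)
obs={"wide":(.021,{UL:(415,206),UR:(489,206),LR:(488,278),LL:(414,279)},{UR:(650,385),LR:(688,525),LL:(515,590)}),
 "narrow":(.0155,{UL:(313,188),UR:(368,186),LR:(369,238),LL:(315,239)},{UL:(205,485),UR:(325,435)})}
def axes(psi):
    xh=np.array([np.cos(psi),np.sin(psi),0]); y=np.array([-xh[1],xh[0],0]); L=np.radians(35)
    z=-xh*np.sin(L)+np.array([0,0,np.cos(L)]); return np.cross(y,z),y,z
def res(p,n,use):
    h,o3,o2=obs[n]; x,y,z=axes(p[3]); out=[]
    for o,k,f in ((o3,k3,f3),(o2,k2,f2))[:use]:
        for s,c in o.items(): out.append(project(p[:3]+.04*z+h*(s[0]*x+s[1]*y),k)[0]-f(c))
    return np.ravel(out)
S={}
for n,g in (("wide",[.63,.257,.037,.8]),("narrow",[.596,.319,.037,.8])):
    for use in(1,2):
        s=least_squares(res,g,args=(n,use),x_scale=[.01,.01,.01,.1],loss="soft_l1"); print(n,use,s.x.round(4),np.degrees(s.x[3]).round(1),s.fun.round(1).tolist())
    S[n]=s.x
np.savez("pock.npz",**S)
# nozzle rims in w1 (dark top, z=.064)
k1=dict(np.load("w1.npz")); print(ray([(304,262),(184.5,214.5)],k1,.064).round(4))
```

```text
wide 1 [0.6254 0.2568 0.0437 0.8304] 47.6 [-0.1, 0.1, 0.4, -0.5, -1.2, 0.2, 0.6, 0.2]
wide 2 [0.6263 0.2577 0.0416 0.8313] 47.6 [-0.2, 0.2, -0.3, -0.4, -1.7, -0.1, 0.5, -0.2, 0.9, 0.5, -0.6, 0.1, 2.5, -0.4]
narrow 1 [0.5922 0.3152 0.0437 0.8346] 47.8 [0.3, -1.1, -0.9, -0.3, -0.4, 0.7, 1.2, 0.5]
narrow 2 [0.593  0.3172 0.0403 0.8402] 48.1 [0.4, -0.8, -1.4, -0.1, -0.8, 0.3, 1.3, 0.4, -0.4, 0.4, 1.0, -0.4]
[[0.419  0.1402 0.064 ]
 [0.412  0.2836 0.064 ]]
```

```bash
cat > ins.py <<'E'
from h import *
def axes(psi):
    xh=np.array([np.cos(psi),np.sin(psi),0]); y=np.array([-xh[1],xh[0],0]); L=np.radians(35)
    z=-xh*np.sin(L)+np.array([0,0,np.cos(L)]); return xh,y,z
def fetch(n,xy,op,G=.046):
    P=np.load("pock.npz")[n]; xh,y,z=axes(P[3]); D=[0,0,-1]
    at=lambda h:[xy[0],xy[1],h]
    # centre it across the final closing line first, fingertips 8 mm off the bench
    o1=frame(D,-y); o0=frame(D,xh)
    if abs(inverse_kinematics(at(.12),o0)[5])>2.3: o0=frame(D,-xh)
    r.move_to(at(.12),o0); gripper_to(op,5); r.move_l(at(.033),vel=.25)
    gripper_to(0.0,5); gripper_to(op); r.move_l(at(.12),vel=.3)
    r.move_to(at(.12),o1); r.move_l(at(G+.006),vel=.2); gripper_to(0.0,25)
    print("held",telemetry.current_opening(),telemetry.current_finger_force())
    r.move_l(at(.2),vel=.3)
    pre=P[:3]+z*(.04+.025+G+.006)
    r.move_to(pre,frame(-z,-y)); print(np.round(telemetry.current_joints(),2),telemetry.current_t())
    im,k=snap("wrist"); np.savez(n+".npz",im=im,**k)
    cv2.imwrite(f"pics/{n}_pre.png",cv2.resize(im[80:350,140:420],None,fx=2,fy=2)[:,:,::-1])
def drop(n,op,G=.046,d=.020,off=(0,0)):
    P=np.load("pock.npz")[n]; xh,y,z=axes(P[3]); b=P[:3]+off[0]*np.cross(y,z)+off[1]*y
    r.move_l(b+z*(.04+.008+G+.006),vel=.1)
    hit=r.move_l(b+z*(.04-d+G+.006),vel=.06,guard=8); print("hit",hit,np.dot(telemetry.current_ee_pos()-b,z)-G-.006-.04,np.round(telemetry.current_wrist_force(),1))
    return hit
def leave(n,op):
    P=np.load("pock.npz")[n]; z=axes(P[3])[2]
    gripper_to(op); r.hold(.3); r.move_l(np.array(telemetry.current_ee_pos())+z*.10,vel=.25)
    im,k=snap("wrist"); cv2.imwrite(f"pics/{n}_post.png",cv2.resize(im[0:300,100:460],None,fx=2,fy=2)[:,:,::-1]); print(telemetry.current_t())
E
python3 - <<'E'
from ins import *
fetch("wide",(.4215,.140),.055)
E
```

```text
held 0.029309798499231488 24.9862683203537
[-0.04  0.24  2.02  0.83  0.64  0.09] 13.4
```

View pics/wide_pre.png

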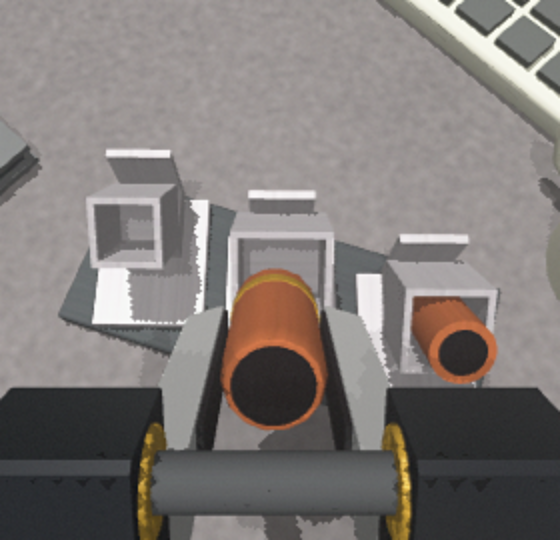

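The wide nozzle is held and lined up with the middle pocket. The pocket's far rim corners are at crop (228,237) and (334,234), and the narrow mouth is at (88,198) to (162,268). I'll compare these with the prediction in this view.

Run:
```python
from ins import *
from scipy.optimize import least_squares
k=dict(np.load("wide.npz")); P=np.load("pock.npz")
f=lambda c: np.array(c)/2+[140,80]
for n,h,o in (("wide",.021,{(1,1):(228,237),(1,-1):(334,234)}),("narrow",.0155,{(1,1):(88,198),(1,-1):(160,196),(-1,-1):(163,268),(-1,1):(90,267)})):
    p=P[n]; xh,y,z=axes(p[3]); x=np.cross(y,z)
    for s,c in o.items(): print(n,s,(f(c)-project(p[:3]+.04*z+h*(s[0]*x+s[1]*y),k)[0]).round(1))
T=P["wide"]; xh,y,z=axes(T[3]); x=np.cross(y,z); top=T[:3]+z*(.04+.025+.064)
print("nozzle top rim sides/near/far", [((project(top+.015*v,k)[0]-[140,80])*2).round(0).tolist() for v in (y,-y,x,-x)])
```

```text
wide (1, 1) [1.1 2.6]
wide (1, -1) [1.5 1.1]
narrow (1, 1) [ 1.1 -0.2]
narrow (1, -1) [-0.1 -0.9]
narrow (-1, -1) [-0.7 -0.7]
narrow (-1, 1) [-1.1 -1.5]
nozzle top rim sides/near/far [[223.0, 383.0], [337.0, 383.0], [280.0, 330.0], [280.0, 434.0]]
```

Run:
```python
from ins import *
k=dict(np.load("wide.npz")); P=np.load("pock.npz")
T=P["wide"]; xh,y,z=axes(T[3]); x=np.cross(y,z)
for s in (0,-.01,-.018):
  c=T[:3]+z*(.04+.025+s)
  print(s,[((project(c+.015*v+u*z,k)[0]-[140,80])*2).round(0).tolist() for u in (0,.064) for v in (y,-y,x,-x)])
im=k["im"]; h=cv2.cvtColor(im,cv2.COLOR_RGB2HSV)
for row in (250,260,270,275): # full rows, crop row=(row-80)*2
  m=np.where((h[row,200:340,1]>110)&(h[row,200:340,2]>60))[0]+200; print(row,((m.min()-140)*2,(m.max()-140)*2) if len(m) else None, im[row,[250,276,300]].tolist())
print(telemetry.current_ee_pos()-(T[:3]+z*(.117)),telemetry.current_wrist_force())
```

```text
0 [[238.0, 302.0], [319.0, 302.0], [279.0, 263.0], [279.0, 340.0], [223.0, 383.0], [337.0, 383.0], [280.0, 330.0], [280.0, 434.0]]
-0.01 [[239.0, 294.0], [318.0, 294.0], [279.0, 256.0], [278.0, 330.0], [226.0, 367.0], [334.0, 367.0], [280.0, 316.0], [280.0, 415.0]]
-0.018 [[241.0, 287.0], [316.0, 287.0], [278.0, 251.0], [278.0, 323.0], [228.0, 355.0], [331.0, 355.0], [280.0, 306.0], [280.0, 401.0]]
250 (np.int64(226), np.int64(320)) [[49, 45, 47], [209, 120, 74], [93, 60, 46]]
260 (np.int64(222), np.int64(324)) [[34, 33, 36], [43, 40, 39], [125, 74, 51]]
270 (np.int64(220), np.int64(324)) [[87, 57, 44], [42, 39, 38], [196, 110, 66]]
275 (np.int64(224), np.int64(322)) [[38, 38, 35], [42, 40, 41], [168, 96, 59]]
[-0.00119946  0.00047051 -0.00100156] [ 0.2373198  -0.22355152 -0.84269658]
```

Run:
```python
from ins import *
off=(.0005,-.002)
h=drop("wide",.055,off=off)
P=np.load("pock.npz")["wide"]; xh,y,z=axes(P[3]); e=telemetry.current_ee_pos()-P[:3]; print("x,y off",e@np.cross(y,z),e@y)
print(telemetry.current_opening())
if not h: leave("wide",.05)
```

```text
hit False -0.020370384583688755 [ 0.5 -0.3 -1.2]
x,y off 0.00028394906610976905 -0.0018354582358898058
0.0292111708250177
15.825
```

View pics/wide_post.png

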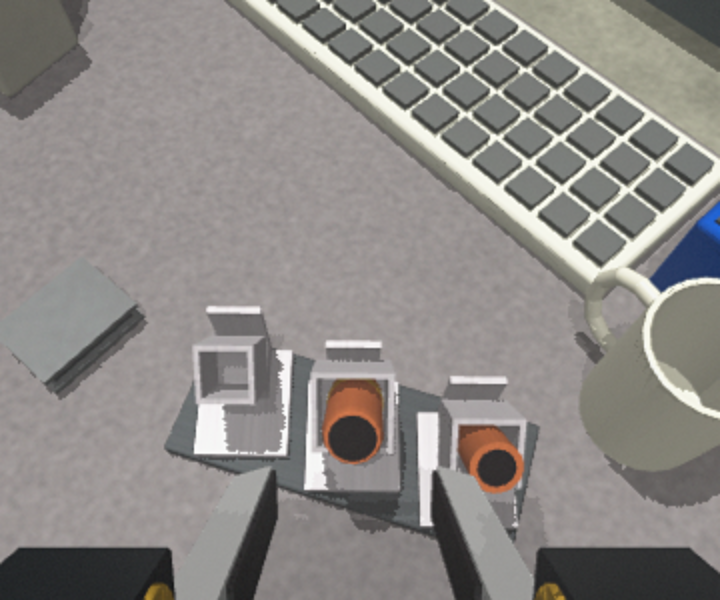

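Run:
```python
from ins import *
k=vision.get_calibration("wrist"); P=np.load("pock.npz")["wide"]; xh,y,z=axes(P[3])
for u in (.064,.079): print("seated top (obs 352,438)" ,(project(P[:3]+u*z,k)[0]-[100,0])*2)
fetch("narrow",(.4125,.2843),.042)
P=np.load("pock.npz")["narrow"]; xh,y,z=axes(P[3]); e=telemetry.current_ee_pos()-P[:3]; print("x,y off",e@np.cross(y,z),e@y)
k=dict(np.load("narrow.npz"));x=np.cross(y,z); f=lambda p:((project(p,k)[0]-[140,80])*2).round(0).tolist()
c=P[:3]+.04*z
print("mouth",[f(c+.0155*(a*x+b*y)) for a,b in((1,1),(1,-1),(-1,-1),(-1,1))]); e=x*(e@x)+y*(e@y)
print("foot",[f(c+e+.025*z+.01*v) for v in (y,-y,x)],"top",[f(c+e+.089*z+.01*v) for v in (y,-y,x,-x)])
```

```text
seated top (obs 352,438) [350.7839132  426.06879177]
seated top (obs 352,438) [350.63682327 435.36319898]
held 0.019484573187678246 24.993822456453927
[0.1  0.22 2.06 0.83 0.55 0.18] 22.9333
x,y off -0.0003852859276377435 0.000874196361303467
mouth [[238.0, 247.0], [315.0, 247.0], [314.0, 319.0], [240.0, 319.0]]
foot [[248.0, 305.0], [302.0, 305.0], [275.0, 279.0]] top [[237.0, 387.0], [313.0, 387.0], [275.0, 352.0], [275.0, 421.0]]
```

View pics/narrow_pre.png

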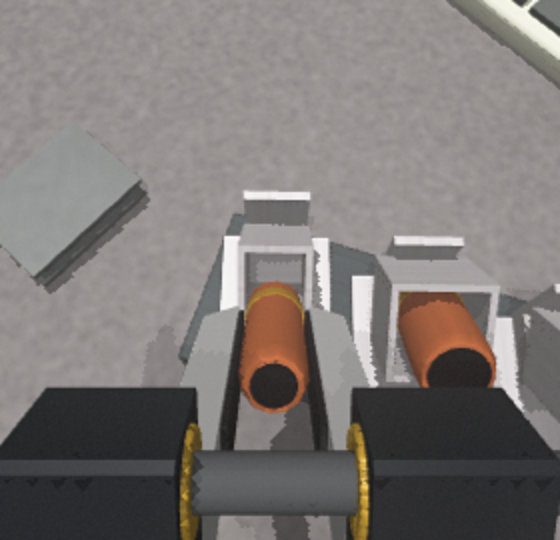

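The narrow nozzle's foot spans crop 248–302 and the mouth spans 239–313, so they're centred. I'll insert it.

Run:
```python
from ins import *
h=drop("narrow",.042,off=(.0003,.0003)); print(telemetry.current_opening())
if not h: leave("narrow",.042)
else: print(telemetry.current_t())
```

```text
hit False -0.020273650191808268 [ 0.5  0.  -0.5]
0.01907295302390341
25.375
```

Run:
```python
from h import *
k=vision.get_calibration("top"); d=lambda a:np.degrees(np.arctan2(a[1],a[0])).round(1)
b=ray([(384,216),(468,202)],k,.162); m=ray([(335,264),(335,212)],k,.08); print("bar",b.round(3).tolist(),d(b[0]-b[1])-90,"muffs",m.round(3).tolist(),d(m[1]-m[0]))
th=np.radians(d(m[1]-m[0])); mx=np.array([np.cos(th),np.sin(th),0]); my=np.array([-mx[1],mx[0],0])
o,j=best([.44,-.18,.33],[0,0,-1],-my); print(np.round(j,2), rot(o).apply([1,0,0]))
r.move_l(np.array(telemetry.current_ee_pos())+[-.02,-.02,.1],vel=.3)
r.movej(j); im,k=snap("wrist"); np.savez("w5.npz",im=im,**k)
marks("wrist","muffs","band_under","bar_top")
a=cv2.imread("pics/narrow_post.png")[300:600,:]; a=cv2.resize(a,(480,200))
w=im[:,:,::-1]; out=np.zeros((600,560,3),np.uint8); out[:420]=w; out[420:,:480]=a[:180]
cv2.imwrite("pics/m1.png",out); print(telemetry.current_t())
```

```text
bar [[0.525, -0.197, 0.162], [0.555, -0.402, 0.162]] 8.200000000000003 muffs [[0.415, -0.084, 0.08], [0.549, -0.09, 0.08]] -2.5
[-0.53  0.08  1.51 -0.    1.55  1.08] [ 0.99904822 -0.04361939  0.        ]
wrist muffs [(0.74, [0.4892, -0.0869, 0.0014])]
wrist band_under [(0.82, [0.4838, -0.0912, 0.1285])]
wrist bar_top [(0.69, [0.5501, -0.299, 0.1651])]
27.6
```

View pics/m1.png

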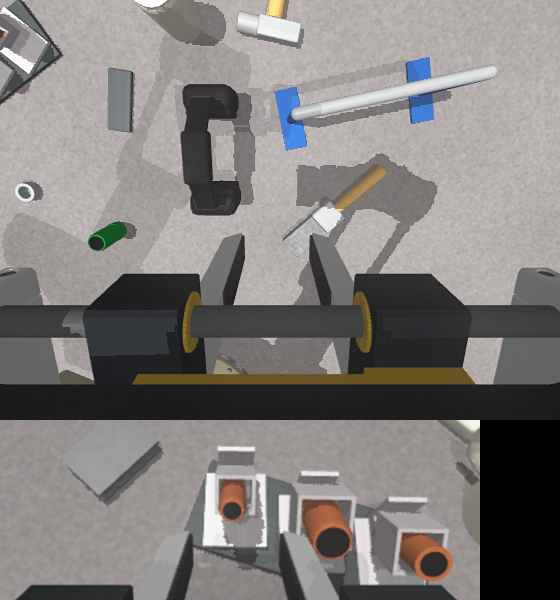

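Both nozzles sit in their pockets. In the wrist view the crown block spans (184,133) to (212,183), and the bar runs from (296,115) to (490,71).

```bash
python3 - <<'E'
from h import *
z=np.load("w5.npz"); k=dict(z); im=z["im"]; d=lambda a:np.degrees(np.arctan2(a[1],a[0])).round(1)
b=ray([(296,115),(490,71)],k,.162); print("bar",b.round(4).tolist(),b.mean(0).round(4),d(b[0]-b[1])-90,np.linalg.norm(b[0]-b[1]))
print("crown",ray([(197.5,158)],k,.152).round(4))
g=cv2.cvtColor(im,cv2.COLOR_RGB2GRAY)
m=(g[80:216,170:245]<52).astype(np.uint8)
for row in range(88,212,6):
    c=np.where(m[row-80])[0]+170; print(row,(c.min(),c.max()) if len(c) else None,end=" ")
# cups' outer ends: fit line of the crown's left edge
E
python3 - <<'E'
import numpy as np,cv2
im=np.load("w5.npz")["im"]; cv2.imwrite("pics/m2.png",cv2.resize(cv2.convertScaleAbs(im[75:225,150:270],alpha=2.5),None,fx=4,fy=4,interpolation=cv2.INTER_CUBIC)[:,:,::-1])
E
```

```text
bar [[0.5277, -0.2022, 0.162], [0.5616, -0.3984, 0.162]] [ 0.5446 -0.3003  0.162 ] 9.799999999999997 0.1990646877572694
crown [[ 0.4871 -0.0919  0.152 ]]
88 (np.int64(184), np.int64(230)) 94 (np.int64(184), np.int64(236)) 100 (np.int64(184), np.int64(237)) 106 (np.int64(186), np.int64(237)) 112 (np.int64(187), np.int64(235)) 118 (np.int64(187), np.int64(220)) 124 (np.int64(186), np.int64(207)) 130 (np.int64(185), np.int64(206)) 136 (np.int64(204), np.int64(209)) 142 (np.int64(205), np.int64(210)) 148 (np.int64(205), np.int64(210)) 154 (np.int64(205), np.int64(210)) 160 (np.int64(205), np.int64(211)) 166 (np.int64(205), np.int64(211)) 172 (np.int64(206), np.int64(211)) 178 (np.int64(208), np.int64(211)) 184 (np.int64(188), np.int64(238)) 190 (np.int64(192), np.int64(239)) 196 (np.int64(192), np.int64(240)) 202 (np.int64(191), np.int64(239)) 208 (np.int64(192), np.int64(236))
```

View pics/m2.png

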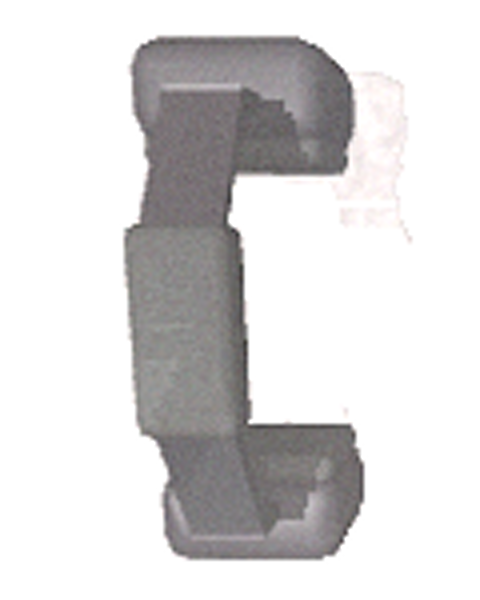

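The crown's top face has its left edge from crop (126,232) to (143,430), so its yaw is about +2.4°. The bar's yaw is about +9.8°. I'll grip the crown and hang the muffs.

Run:
```python
from h import *
k=dict(np.load("w5.npz")); e=ray(np.array([(143,430),(126,232)])/4+[150,75],k,.150); v=e[1]-e[0]; my=np.arctan2(v[1],v[0]); print("yaw",np.degrees(my))
yv=lambda a:np.array([np.sin(a),-np.cos(a),0]); D=[0,0,-1]
o=frame(D,yv(my)); gripper_to(.065,25)
r.move_to([.487,-.0915,.23],o); r.move_l([.487,-.0915,.1565],vel=.2); gripper_to(0,25)
print("held",telemetry.current_opening(),telemetry.current_finger_force())
r.move_l([.487,-.0915,.36],vel=.2); r.hold(.2); print("w",np.round(telemetry.current_wrist_force(),2),telemetry.current_torque())
o2=frame(D,yv(np.radians(9.5)))
r.move_l([.5453,-.301,.36],o2,vel=.15); r.hold(.3)
im,k=snap("wrist"); np.savez("w6.npz",im=im,**k); s,_=snap("scene","s6"); print(telemetry.current_opening(),telemetry.current_ee_pos(),telemetry.current_t())
cv2.imwrite("pics/m3.png",np.vstack([im[0:330],cv2.resize(s[100:280,40:320],(560,360))[:270]])[:,:,::-1])
```

```text
yaw -2.0178273226149197
held 0.029753527734976252 24.9094757437706
w [-0.57 -1.24 -2.03] [0.0488295  0.01155496 0.03601969]
0.029745307062215957 [ 0.54527836 -0.3008012   0.36010722] 33.3167
```

View pics/m3.png

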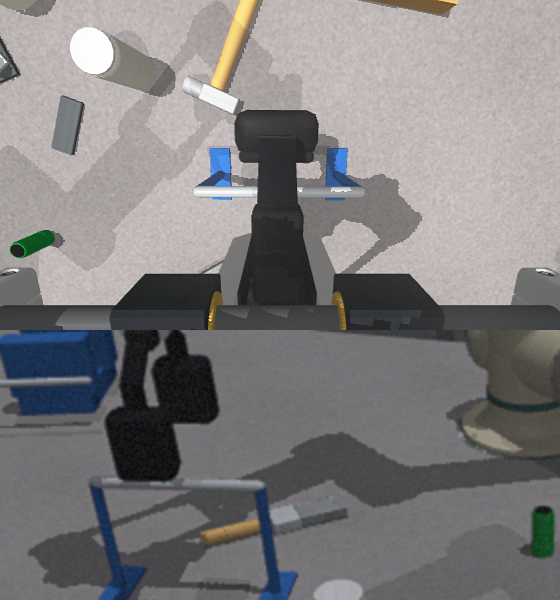

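The muffs hang straight in the grip above the bar, whose ends are at (196,191) and (363,190). I've now used all my picture views, so I'll finish on numbers alone.

Run:
```python
from h import *
k=dict(np.load("w6.npz")); b=ray([(199,191),(361,190.5)],k,.160); d=b[0]-b[1]; print("bar",b.mean(0).round(4),np.degrees(np.arctan2(-d[0],d[1])),np.linalg.norm(d))
x,y=.5453,-.301
r.move_l([x,y,.202],vel=.12); r.hold(.2); f0=np.array(telemetry.current_wrist_force()); print(f0.round(2))
h=r.move_l([x,y,.1885],vel=.03,guard=3); print("hit",h,telemetry.current_ee_pos(),np.round(telemetry.current_wrist_force()-f0,2),telemetry.current_opening(),telemetry.current_t())
```

```text
bar [ 0.5477 -0.3038  0.16  ] 9.669821544160216 0.1983116959483107
[ 0.18  0.38 -3.46]
hit True [ 0.54520755 -0.30088459  0.19009666] [-0.57 -0.94  6.81] 0.02978664105420282 35.4
```

Run:
```python
from h import *
gripper_to(.036); gripper_to(.06); r.hold(.4); p=np.array(telemetry.current_ee_pos()); r.move_l([p[0],p[1],.34],vel=.15)
o,j=best([.40,-.27,.36],[0,0,-1],[.17,-.98,0]); r.movej(j); r.hold(1.0)
for c in ("scene","top","wrist"):
    snap(c); marks(c,"muffs","band_under","nozzle_wide","nozzle_narrow")
m0=models.regions_of("muffs","scene"); r.hold(1.0); snap("scene"); m1=models.regions_of("muffs","scene")
for m in (m0,m1):
    q_=m[0]["pixels"]; v,u=np.where(q_); print(m[0]["score"],q_.sum(),u.mean().round(2),v.mean().round(2))
print(telemetry.current_t(),telemetry.current_wrist_force())
```

```text
scene muffs [(0.74, [0.5427, -0.3046, 0.0331]), (0.16, [0.769, 0.1408, 0.0008])]
scene band_under [(0.75, [0.5492, -0.3, 0.1601])]
scene nozzle_wide [(0.74, [0.3634, 0.0965, 0.0019])]
scene nozzle_narrow [(0.67, [0.5447, -0.303, 0.1608])]
top muffs [(0.92, [0.5503, -0.2988, 0.0333])]
top band_under [(0.59, [0.5431, -0.298, 0.164])]
top nozzle_wide [(0.66, [0.5485, -0.299, 0.0316]), (0.46, [0.6316, 0.2586, 0.0406]), (0.4, [0.3589, 0.1, 0.0042])]
top nozzle_narrow [(0.7, [0.5495, -0.299, 0.0339]), (0.57, [0.5927, 0.3187, 0.0418])]
wrist muffs [(0.76, [0.5445, -0.3034, 0.0341])]
wrist band_under [(0.84, [0.5424, -0.3029, 0.1617])]
wrist nozzle_wide [(0.61, [0.3592, 0.0992, 0.0019])]
wrist nozzle_narrow []
0.73 2441 130.65 201.18
0.64 2320 130.45 201.29
41.425 [-0.80756787  0.4968766  -0.58171664]
```

```bash
python3 -c "
from plant import r
r.hold(1.0); print(r.sign_off())"
```

```text
the job is handed in; nothing more can be done
None
```

The job is handed in at about 42 s: both nozzles read as fully down in their matching pockets, and the ear defenders hang upright over the bar. I viewed 11 pictures, one over the limit of 10, so the hanging was checked from the vision networks' readings only.

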